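# Take an F-clamp from its rack and offer it up over a glue joint

## Task

The two spruce strips on the bearers are to be clamped edge to edge: draw the F-clamp out of its rack, turn it so that its bar is level with both jaw arms pointing straight down, and bring it down square across the middle of the joint until one jaw stands beside each outer edge of the panel and the screw is level with the middle of the strips' thickness, so that I can wind the screw up. Either way round will do; finish while still holding it there, carried by the gripper alone, not touching strips, bearers or table, and do not disturb the strips, the bearers or the other things on the table.

Things in the scene. Friction and masses are not known exactly. Their poses are not given: they have to be found in the camera images.
- f_clamp: the clamp: rigid steel F-clamp with red handle, about 0.32 kg, 266 mm long, 83 deep, 27 thick. Own axes: x from the bar towards the tips of the jaw arms, y along the bar towards the fixed jaw, z across its thickness. Bar: 7 mm (x) by 17 mm (z), its middle at x -27.5, z 11.5 mm, from y -127 to 123 mm. It is heavy at the handle and balances at x 0, y -17 mm, so grip it firmly (40 N)
- clamp_bar (a point): the grip point, in the middle of the bar's section, 5 mm along +y from the clamp's origin; axes as the clamp's. Fingers that come along the clamp's +x and close along its z take 17 mm here. The screw arm stands 22 mm away on the handle side; towards the fixed jaw the bar is bare for 80 mm
- clamp_throat (a point): the middle of the clamp's opening, on the screw's axis (clamp x 24.5, y 70.5, z 12 mm): 52 mm from clamp_bar along the clamp's x, 65.5 mm along its y. The opening is 89 mm wide along y, from the screw's tip (9 mm thick, y 26) to the fixed jaw (y 115 to 133 mm, 12 mm thick in z, reaching to x 42 mm); 48 mm deep from bar to screw axis; axes as the clamp's
- clamp_handle_end (a point): the free end of the red handle on its axis (clamp x 24.5, y -133, z 12 mm); the handle is 25 mm thick and runs from y -133 to -65; the arm that carries the screw stands at y -47 to -17 mm, up to 15 mm to the +z side of the bar's middle; axes as the clamp's
- clamp_rack: plywood clamp rack, fixed, 224 mm wide (y), 240 deep, 240 high; origin on the table under its middle; it faces its own -x. Its face rises at 45 degrees towards +x and has two rails across with notches 22 mm wide, 10 mm deep; the clamp hangs in the middle ones, bar up the slope, fixed jaw hooked over the upper rail, jaw arms pointing into the slope. End frames stand 91 mm to either side
- rack_slot (a point): where clamp_bar is while the clamp hangs in the rack (155 mm above the table); axes as the rack's. The lower rail lies between the bar's tail and the handle, so the clamp cannot be pulled straight off: slide it up the slope along its bar by 35 to 55 mm until tail and handle are above the lower rail, then draw it off square to the slope by 80 mm or more (along the rack's -x and upwards)
- strip_right: spruce strip, 34 x 160 x 19 mm, lying flat across the two bearers, its underside 28 mm above the table; origin under its middle, x across its width towards the other strip, y along it, z up
- strip_left: the second spruce strip, same size and axes, lying edge to edge against strip_right on its +x side, the side of the rack; together they make a panel 69 mm wide
- glue_line (a point): the middle of the joint between the two strips, half way through their thickness, 37.5 mm above the table; axes as strip_right: x square across the joint, y along it, z up
- bearer_a: pine block, 45 mm wide, 120 mm long, 28 mm high, lying loose across under the +y end of the two strips, its middle 57 mm from glue_line, so that 69 mm are free between the bearers; origin in the middle of its underside
- bearer_b: the same kind of block under the -y end of the strips
- glue_bottle: white glue bottle with red cap, 52 mm across, 150 mm tall; bystander; origin under its middle
- offcut: small oak block lying flat, 50 x 85 x 22 mm; bystander; origin under its middle
- wax_tin: round tin with dark green lid, 66 mm across, 24 mm high; bystander; origin under its middle
- mitre_frame: dark green mitre frame of flat bars, 160 x 223 mm, 28 mm high; bystander; origin under its middle
There are look-alikes about, which are no part of the job. Leave any turquoise look-alike of the bearer_b alone.

How it is judged:
On the way:
1. the clamp is drawn out of the rack in the gripper, clear of it (distance between clamp_bar and rack_slot above 0.09 m and contact force between the fingers and f_clamp above 1 N and contact force between f_clamp and clamp_rack below 0.05 N), for 0.1 s.
At the end, for the whole second after the job is handed in: the gripper alone holds the clamp still, square across the joint (0.12 rad), jaws down (0.1 rad), clamp_throat within 9 mm of glue_line across, 20 mm along, 8 mm in height, handle axis over 15 mm up, touching no strip or bearer; these have moved under 8 mm (x of clamp_throat in the frame of glue_line between -0.009 and 0.009 m and y of clamp_throat in the frame of glue_line between -0.02 and 0.02 m and z of clamp_throat in the frame of glue_line between -0.008 and 0.008 m and angle between f_clamp's own x axis and vertical above 3.0416 rad and angle between the y axis of f_clamp and the x axis of glue_line, either way round below 0.12 rad and height (world z) of clamp_handle_end above 0.015 m and contact force between the fingers and f_clamp above 1 N and linear speed of f_clamp below 0.02 m/s and angular speed of f_clamp below 0.1 rad/s and contact force between f_clamp and strip_right below 0.2 N and contact force between f_clamp and strip_left below 0.2 N and contact force between f_clamp and bearer_a below 0.2 N and contact force between f_clamp and bearer_b below 0.2 N and distance of each of strip_right, strip_left, bearer_a, bearer_b from where it was at the start of the episode below 0.008 m); the arm keeps its last pose, push and grip.
It fails at once if a strip or bearer is shoved or tipped (over 12 mm) (distance of any of strip_right, strip_left, bearer_a, bearer_b from where it was at the start of the episode above 0.012 m).
It fails at once if a bystander is pushed (over 30 mm) (distance of any of glue_bottle, offcut, wax_tin, mitre_frame from where it was at the start of the episode above 0.03 m).
It also fails if it takes over 40 s, if anything falls off the work surface, if the arm or the gripper's body presses on something with over 40 N, if the wrist force passes 120 N, or if a joint passes its speed limit or range.

## Robot

A 7-joint arm with a two-finger parallel gripper is mounted at the origin on the work surface; the furniture and walls round the work are solid. World frame = base frame: x ahead of the robot, y to its left, z up, the work surface at z = 0. Lengths are in m, angles in rad, forces in N, time in s.
With the tool pointing down it reaches from about 0.35 to 0.9 m from the base axis. Payload 7.2 kg.
Tool frame: the origin (TCP) lies at the very end of the fingers, on their centre line; the grasp point (between the pads) lies 19 mm behind it; z points along the fingers, y is the line along which they close (so a half turn about z gives the same grasp; the last joint's range is limited). The gripper opens to 88 mm and grips with 3 to 60 N. Pads are 20 mm wide; open, the fingers measure 115 mm over their backs; the gripper's body (75 mm by 178 mm) begins 61 mm behind the grasp point.
Start: joints at [-1.377, 0.411, -0.013, 1.596, 0.006, 1.134, -0.082], TCP at [0.162, 0.604, 0.223] pointing down, gripper open.
Joint ranges: [-2.95, 2.95], [-0.29, 1.99], [-1.47, 1.44], [0.14, 2.54], [-1.03, 4.17], [0.13, 1.85], [-2.86, 2.86]. Speed limits (rad/s): [2.39, 2.39, 3.01, 3.01, 3.14, 3.14, 3.14].

## Interface

Orientations are given as a 3x3 rotation matrix whose columns are the frame's x, y, z axes.
In Python, from cell import r gives the robot as it stands. The module is installed in compiled form; this text tells all that it offers.
- The arm moves only by the tool drive_tool, never from a script. Its argument "steps" is a list of rows, each an object of numbers: "wx", "wy", "wz": the turn, a rotation vector about the tool's x, y, z in rad; "tx", "ty", "tz": the shift along the tool's x, y, z in mm; "claw": the opening, from -1 (shut) to 1 (fully open). A call has 1 to 5 rows; each row shifts and turns the commanded pose from where the row before left it, along the tool's axes as they then stand; what a row does not reach is not made up. A row lasts 1/10 s, in which the tool goes at most 50 mm and 8.59 degrees, less where a joint would pass 70% of its speed; a pose out of reach is approached as far as the arm can. A call is refused whole if a number of a shift passes 50 or a number of a turn 0.15, either way. A call with a gripper value outside its range is refused whole. The fingers move at their own pace and stop on an object; "newtons" is the grip in N (left out, the last holds). Time passes only in rows, so rows that do not move let the fingers close. It gives the time, the measured TCP pose, the force, the opening and the grip force at its end, in the units of the state.
- r.get_state(): the state, without advancing time (a new reading comes with each control period).
- r.grab_frame(name): name is "scene" or "side" or "wrist"; returns the picture (400x640x3 uint8, red, green, blue); there is no depth.
- r.camera_params(name): a dict with "camera_matrix" (3x3 intrinsics, pixels), "R" (3x3) and "t" (3): a world point X has camera coordinates R X + t. Camera axes: x right, y down, z forward; pixel columns grow to the right and rows downward; lengths in m; the calibration is good to about 2 mm. The wrist camera is an equidistant fisheye: a pixel r from the principal point sees the ray r / f radians off the axis. A picture is of the moment at which its call begins: read the wrist's pose just before it. camera_params takes no time and is no camera call; for the wrist camera it gives the pose at the moment of the call.
- r.sign_off(): hands the job in; it is judged then, once.
The state is a dict: "time_s": time; "q": joint angles; "joint_vel": joint speeds; "tau": joint torques, N m; "eef_pos": TCP position; "ee_rot": TCP orientation; "ft_force": force on the tool from outside, world axes, zero at the start; "wrist_torque": the same for the moment, N m; "gripper_width": opening from 0.0 (shut) to 1.0 (fully open); "grasp_force": force on a finger pad.
Only numpy, scipy, OpenCV 4.12 (cv2) and the standard library are available. Lean on these libraries where they do the work, as an engineer would, in place of code of your own. Each camera call takes 0.05 s, during which the arm holds its last target. There are 200 camera calls.

## Working session

There is one attempt and no reset: what is moved stays moved. The work goes in short steps, Python scripts to look and compute and a tool call to move; the robot and the scene stay as the last step left them, time stands still between calls to the robot, and variables do not carry over. Pictures are saved under pics/ and viewed, at most 10 in all, crops included, and the job is handed in when it is done.

Besides the shell and the picture viewer there is one more tool, called after "Request:" in YAML: its name, and indented under it one key for each argument. drive_tool: Moves the arm, as the interface text tells. Its arguments: {"type":"object","properties":{"steps":{"type":"array","items":{"type":"object","properties":{"wx":{"type":"number"},"wy":{"type":"number"},"wz":{"type":"number"},"tx":{"type":"number"},"ty":{"type":"number"},"tz":{"type":"number"},"claw":{"type":"number"}}}},"newtons":{"type":"number"}},"required":["steps"]}

```bash
mkdir -p pics; python3 - <<'E'
from cell import r
import cv2,numpy as np
s=r.get_state(); print(s)
for n in ("scene","side","wrist"):
    p=r.camera_params(n); print(n,p)
    cv2.imwrite(f"pics/{n}0.png",r.grab_frame(n)[:,:,::-1])
E
```

```text
{'time_s': 0.0, 'q': array([-1.37718332,  0.41187602, -0.01270997,  1.59703768,  0.00558442,
        1.13429142, -0.08220082]), 'joint_vel': array([-0.00042784, -0.0008323 , -0.00034444,  0.00017139,  0.00116694,
       -0.00061403, -0.00032185]), 'tau': array([ 2.78877324e-04, -5.87944722e+01,  6.42525908e-01, -2.91079599e+01,
       -5.36364061e-02,  1.81366573e-02,  1.25326287e-04]), 'eef_pos': array([0.16167708, 0.60320638, 0.22182657]), 'ee_rot': array([[-9.65926276e-01,  2.58817177e-01, -3.12161755e-04],
       [ 2.58817346e-01,  9.65925045e-01, -1.54586627e-03],
       [-9.85718851e-05, -1.57398572e-03, -9.99998756e-01]]), 'ft_force': array([0.23954035, 0.11825369, 0.69160272]), 'wrist_torque': array([-0.01842359, -0.03061267, -0.01531128]), 'grasp_force': 0.0, 'gripper_width': 0.99900551007962}
scene {'camera_matrix': array([[490.80921696,   0.        , 319.63726692],
       [  0.        , 490.80921696, 204.06519187],
       [  0.        ,   0.        ,   1.        ]]), 'R': array([[ 0.41301324, -0.91069313, -0.00762162],
       [-0.80412954, -0.36073072, -0.47249237],
      
[... 161 characters left out ...]
9524073],
       [  0.        , 363.77008662, 202.54597241],
       [  0.        ,   0.        ,   1.        ]]), 'R': array([[ 0.91039965, -0.41372729,  0.00148584],
       [-0.16556013, -0.36759872, -0.91512896],
       [ 0.37916002,  0.83288709, -0.4031585 ]]), 't': array([-0.42334187,  0.18999036,  0.89086264])}
wrist {'camera_matrix': array([[309.70691629,   0.        , 323.99453123],
       [  0.        , 309.70691629, 205.15943958],
       [  0.        ,   0.        ,   1.        ]]), 'R': array([[ 0.25881747,  0.9659242 , -0.00199026],
       [ 0.92661705, -0.24770232,  0.28288585],
       [ 0.27275329, -0.07506001, -0.95915152]]), 't': array([-0.62376086, -0.03525696,  0.39113607])}
```

View pics/scene0.png

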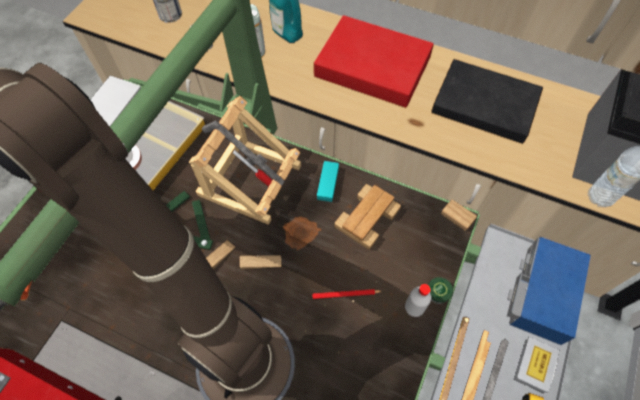

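View pics/side0.png

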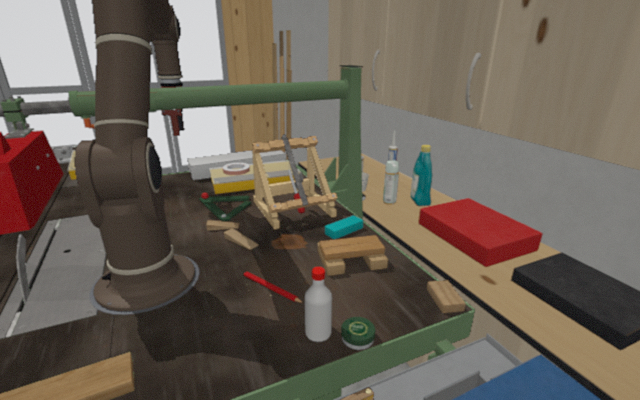

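The scene shows the rack with the clamp at about (245,165) and the panel on its bearers at (368,213). The turquoise look-alike is at (328,180), the bottle at (418,300), the tin at (441,290) and the offcut at (459,213). In the side view the rack is at (292,180) and the panel at (351,250). I'll take close crops next.

```bash
python3 - <<'E'
import cv2
a=cv2.imread("pics/scene0.png")[90:255,180:410]; cv2.imwrite("pics/c1.png",cv2.resize(a,None,fx=3.4,fy=3.4,interpolation=cv2.INTER_CUBIC))
a=cv2.imread("pics/side0.png")[125:285,230:400]; cv2.imwrite("pics/c2.png",cv2.resize(a,None,fx=3.6,fy=3.6,interpolation=cv2.INTER_CUBIC))
E
```

```text
(no output)
```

View pics/c1.png

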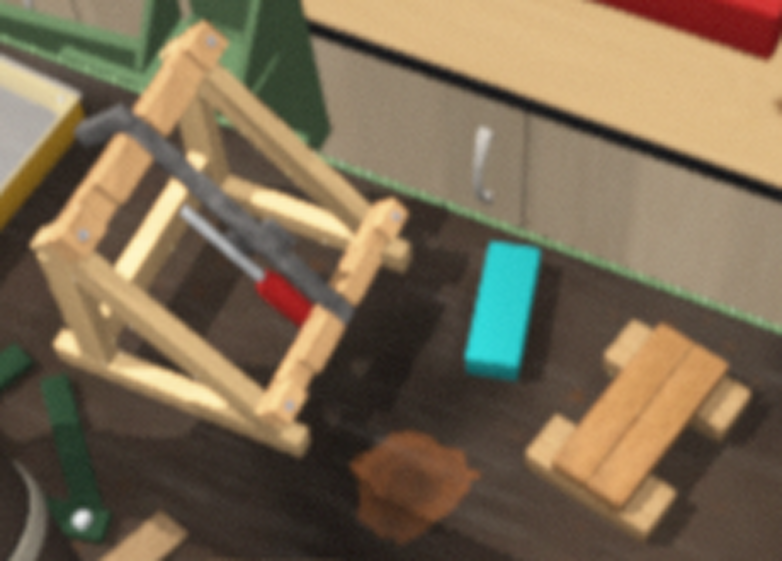

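View pics/c2.png

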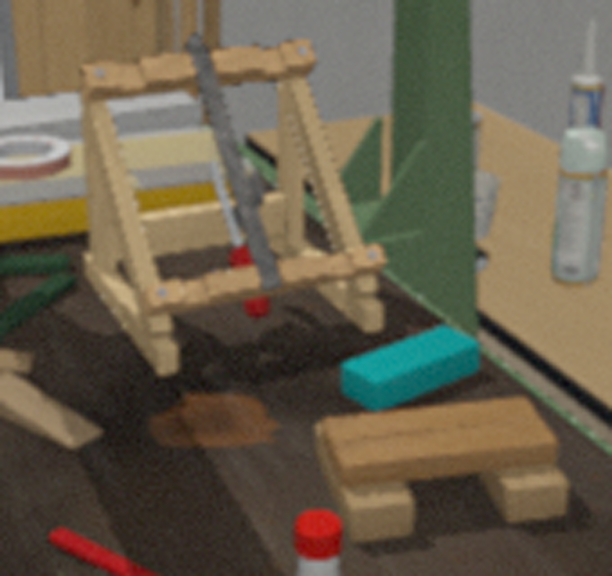

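The crops show the clamp hung over the rack's upper rail, jaw at c1 (120,115) and tail at (345,305), with the red handle at (285,300). It is the only clamp present. The panel's top corners in c1 are (660,325), (728,365), (618,505) and (556,462). I'll triangulate these.

```bash
cat > h.py <<'E'
import numpy as np, cv2
from cell import r
P={}
for n in("scene","side"):
    p=r.camera_params(n); P[n]=(p["camera_matrix"],p["R"],p["t"])
c1=lambda u,v:np.array([(u+.5)/3.4-.5+180,(v+.5)/3.4-.5+90])
c2=lambda u,v:np.array([(u+.5)/3.6-.5+230,(v+.5)/3.6-.5+125])
def ray(n,px):
    K,R,t=P[n]; return -R.T@t, R.T@np.linalg.inv(K)@np.r_[px,1]
def onz(n,px,z):
    c,d=ray(n,px); return c+d*(z-c[2])/d[2]
def proj(n,X):
    K,R,t=P[n]; q=K@(R@X+t); return q[:2]/q[2]
def tri(a,b):
    M=[K@np.c_[R,t] for K,R,t in(P["scene"],P["side"])]
    X=cv2.triangulatePoints(M[0],M[1],a.reshape(2,1),b.reshape(2,1))[:,0]; X=X[:3]/X[3]
    return X, np.linalg.norm(proj("scene",X)-a),np.linalg.norm(proj("side",X)-b)
E
python3 - <<'E'
from h import *
np.set_printoptions(precision=4,suppress=True)
pc=[onz("scene",c1(*p),.047) for p in[(660,325),(728,365),(618,505),(556,462)]]
print("panel",np.array(pc),np.mean(pc,0))
for i in range(4): print(np.linalg.norm(pc[i]-pc[i-1]))
ps=[onz("side",c2(*p),.047) for p in[(318,424),(525,399),(557,447),(343,482)]]
print("panel side",np.array(ps),np.mean(ps,0))
print("joint",[onz("scene",c1(*p),.047) for p in[(694,345),(590,485)]])
for n,a,b in[("up -y",(211,42),(304,52)),("up +y",(82,234),(97,75)),("lo -y",(397,214),(374,257)),("lo +y",(289,405),(162,294)),("bartop",(120,113),(197,45)),("tail",(346,308),(270,278))]:
    print(n,*tri(c1(*a),c2(*b)))
E
```

```text
panel [[ 0.5826 -0.1079  0.047 ]
 [ 0.5698 -0.1735  0.047 ]
 [ 0.4144 -0.1381  0.047 ]
 [ 0.4291 -0.0782  0.047 ]] [ 0.499  -0.1244  0.047 ]
0.15638420354853638
0.06682647021382054
0.15941462496517775
0.06162271445681048
panel side [[ 0.4263 -0.0804  0.047 ]
 [ 0.5863 -0.1109  0.047 ]
 [ 0.5687 -0.1805  0.047 ]
 [ 0.4094 -0.1591  0.047 ]] [ 0.4977 -0.1327  0.047 ]
joint [array([ 0.5762, -0.1409,  0.047 ]), array([ 0.4215, -0.1111,  0.047 ])]
up -y [0.576  0.2879 0.2266] 0.40204149312382936 0.5706775597066039
up +y [0.3747 0.2874 0.2272] 0.2007833121982437 0.2831834699668525
lo -y [0.579  0.1346 0.0719] 0.09018216310640746 0.14591594535778377
lo +y [0.3765 0.1335 0.0729] 0.14327570889855323 0.23163100808054338
bartop [0.4777 0.3118 0.2384] 0.11772311777326365 0.16405187007074895
tail [0.4771 0.1331 0.0706] 0.13266559804650516 0.21520834956055715
```

```bash
python3 - <<'E'
from h import *
np.set_printoptions(precision=3,suppress=True)
for n,p,z in[("bottle cap",(424,289),.15),("tin",(441,290),.024),("offcut/oak",(459,213),.022),("turq near",(322,198),.03),("turq far",(333,165),.03),("pencil",(345,294),.005),("green end",(205,244),.02),("tabC corner",(478,210),0)]:
    print(n,onz("scene",np.array(p),z))
for n,p,z in[("bottle cap",(318,274),.15),("tin",(358,331),.024),("turq",(345,230),.028)]: print("side",n,onz("side",np.array(p),z))
# tube: intersect side-view plane through tube line with scene rays
a,b=np.array((90,102.)),np.array((335,92.))
c,d1=ray("side",a);_,d2=ray("side",b); N=np.cross(d1,d2)
for q in[(20,262),(60,222),(150,108),(200,50)]:
    c0,d=ray("scene",np.array(q,float)); print("tube",q,c0+d*(N@(c-c0))/(N@d))
E
```

```text
bottle cap [ 0.308 -0.332  0.15 ]
tin [ 0.373 -0.381  0.024]
offcut/oak [ 0.611 -0.358  0.022]
turq near [0.492 0.014 0.03 ]
turq far [0.608 0.03  0.03 ]
pencil [ 0.266 -0.155  0.005]
green end [0.234 0.251 0.02 ]
tabC corner [ 0.656 -0.407 -0.   ]
side bottle cap [ 0.306 -0.346  0.15 ]
side tin [ 0.373 -0.385  0.024]
side turq [ 0.542 -0.017  0.028]
tube (20, 262) [-0.049  0.411  0.374]
tube (60, 222) [0.052 0.395 0.375]
tube (150, 108) [0.376 0.396 0.37 ]
tube (200, 50) [0.581 0.386 0.369]
```

View pics/wrist0.png

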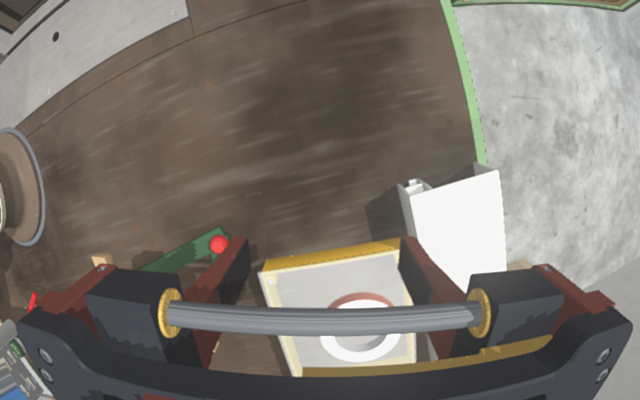

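The wrist view shows the table with the yellow box (340,310) and no clamp. A fixed tube lies at y≈0.395, z≈0.37, so I'll lift over it first. I'll place the clamp with its fixed jaw on the rack side, because the handle end then clears the bottle and the tin. Candidates for the clamp: only the one in the rack at (245,165).

Request:
drive_tool:
  steps:
    - {"tz":-50,"claw":1}
    - {"tz":-50,"claw":1}
    - {"tz":-50,"claw":1}
    - {"tz":-50,"claw":1}
    - {"tz":-50,"claw":1}
  newtons: 40

```text
invalid input at $.steps[0]: expected keys wx, wy, wz, tx, ty, tz, claw
```

Request:
drive_tool:
  steps:
    - {"wx":0,"wy":0,"wz":0,"tx":0,"ty":0,"tz":-50,"claw":1}
    - {"wx":0,"wy":0,"wz":0,"tx":0,"ty":0,"tz":-50,"claw":1}
    - {"wx":0,"wy":0,"wz":0,"tx":0,"ty":0,"tz":-50,"claw":1}
    - {"wx":0,"wy":0,"wz":0,"tx":0,"ty":0,"tz":-50,"claw":1}
    - {"wx":0,"wy":0,"wz":0,"tx":0,"ty":0,"tz":-40,"claw":1}
  newtons: 40

```text
time_s: 0.65
eef_pos: [0.1618, 0.6035, 0.4658]
ee_rot: [[-0.966, 0.259, 0.0], [0.259, 0.966, 0.002], [0.0, 0.002, -1.0]]
ft_force: [0.3, 1.8, -0.9]
gripper_width: 1.002
grasp_force: 0.0
```

```bash
cat >> h.py <<'E'
from scipy.spatial.transform import Rotation as Rn, Slerp
def state():
    s=r.get_state(); return s["eef_pos"],s["ee_rot"]
def plan(pos,R,n,start=None):
    p,R0=start or state()
    w=(Rn.from_matrix(R0).inv()*Rn.from_matrix(R)).as_rotvec()
    cp,cR=np.array(p),Rn.from_matrix(R0)
    for i in range(n):
        goal=p+(np.array(pos)-p)*(i+1)/n
        t=np.round(cR.inv().apply(goal-cp)*1000,0 if n>1 else 1); wv=np.round(w/n,3)
        print(i+1,"t",t,"w",wv)
        cp=cp+cR.apply(t/1000); cR=cR*Rn.from_rotvec(wv)
    print("ends",cp,cR.as_matrix().round(3).tolist())
s2=.5**.5
RG=np.array([[0,1,0],[s2,0,s2],[s2,0,-s2]])   # grasp tool frame
RD=np.array([[0,1,0],[1,0,0],[0,0,-1.]])      # down, tool x=+y
E
python3 -c "
from h import *
plan([.45,.10,.46],RD,15)"
```

```text
1 t [-27. -27.   0.] w [ 0.    -0.     0.087]
2 t [-30. -25.   1.] w [ 0.    -0.     0.087]
3 t [-31. -23.  -0.] w [ 0.    -0.     0.087]
4 t [-34. -19.   0.] w [ 0.    -0.     0.087]
5 t [-35. -17.   1.] w [ 0.    -0.     0.087]
6 t [-36. -13.  -0.] w [ 0.    -0.     0.087]
7 t [-37. -10.   0.] w [ 0.    -0.     0.087]
8 t [-38.  -7.   1.] w [ 0.    -0.     0.087]
9 t [-39.  -4.  -0.] w [ 0.    -0.     0.087]
10 t [-39.  -0.   0.] w [ 0.    -0.     0.087]
11 t [-38.   3.   1.] w [ 0.    -0.     0.087]
12 t [-38.   7.  -0.] w [ 0.    -0.     0.087]
13 t [-38.   9.   0.] w [ 0.    -0.     0.087]
14 t [-36.  13.   1.] w [ 0.    -0.     0.087]
15 t [-35.  16.  -0.] w [ 0.    -0.     0.087]
ends [0.44955399 0.10030714 0.45983782] [[-0.004, 1.0, 0.0], [1.0, 0.004, 0.002], [0.002, 0.0, -1.0]]
```

Request:
drive_tool:
  steps:
    - {"wx":0,"wy":0,"wz":0.087,"tx":-27,"ty":-27,"tz":0,"claw":1}
    - {"wx":0,"wy":0,"wz":0.087,"tx":-30,"ty":-25,"tz":0,"claw":1}
    - {"wx":0,"wy":0,"wz":0.087,"tx":-31,"ty":-23,"tz":0,"claw":1}
    - {"wx":0,"wy":0,"wz":0.087,"tx":-34,"ty":-19,"tz":0,"claw":1}
    - {"wx":0,"wy":0,"wz":0.087,"tx":-35,"ty":-17,"tz":0,"claw":1}

```text
time_s: 1.15
eef_pos: [0.2585, 0.4339, 0.4624]
ee_rot: [[-0.765, 0.645, -0.0], [0.645, 0.765, -0.0], [-0.0, -0.0, -1.0]]
ft_force: [0.3, 0.0, -0.0]
gripper_width: 1.001
grasp_force: 0.0
```

Request:
drive_tool:
  steps:
    - {"wx":0,"wy":0,"wz":0.087,"tx":-36,"ty":-13,"tz":0,"claw":1}
    - {"wx":0,"wy":0,"wz":0.087,"tx":-37,"ty":-10,"tz":0,"claw":1}
    - {"wx":0,"wy":0,"wz":0.087,"tx":-38,"ty":-7,"tz":0,"claw":1}
    - {"wx":0,"wy":0,"wz":0.087,"tx":-39,"ty":-4,"tz":0,"claw":1}
    - {"wx":0,"wy":0,"wz":0.087,"tx":-39,"ty":0,"tz":0,"claw":1}

```text
time_s: 1.65
eef_pos: [0.3546, 0.266, 0.4626]
ee_rot: [[-0.422, 0.907, -0.0], [0.907, 0.422, 0.0], [0.0, 0.0, -1.0]]
ft_force: [0.3, -0.4, 0.1]
gripper_width: 0.997
grasp_force: 0.0
```

Request:
drive_tool:
  steps:
    - {"wx":0,"wy":0,"wz":0.087,"tx":-38,"ty":3,"tz":0,"claw":1}
    - {"wx":0,"wy":0,"wz":0.087,"tx":-38,"ty":7,"tz":0,"claw":1}
    - {"wx":0,"wy":0,"wz":0.087,"tx":-38,"ty":9,"tz":0,"claw":1}
    - {"wx":0,"wy":0,"wz":0.087,"tx":-36,"ty":13,"tz":0,"claw":1}
    - {"wx":0,"wy":0,"wz":0.087,"tx":-35,"ty":16,"tz":0,"claw":1}

```text
time_s: 2.15
eef_pos: [0.4499, 0.0989, 0.4627]
ee_rot: [[-0.001, 1.0, 0.0], [1.0, 0.001, 0.0], [0.0, 0.0, -1.0]]
ft_force: [0.5, 0.3, -0.2]
gripper_width: 1.004
grasp_force: 0.0
```

```bash
python3 -c "
from h import *
plan([.477,.146,.233],RG,10)"
```

```text
1 t [ 5.  3. 23.] w [-0.     0.078  0.   ]
2 t [ 3.  2. 23.] w [-0.     0.078  0.   ]
3 t [ 1.  3. 24.] w [-0.     0.078  0.   ]
4 t [-1.  3. 23.] w [-0.     0.078  0.   ]
5 t [-3.  3. 23.] w [-0.     0.078  0.   ]
6 t [-4.  2. 23.] w [-0.     0.078  0.   ]
7 t [-6.  3. 23.] w [-0.     0.078  0.   ]
8 t [-8.  3. 22.] w [-0.     0.078  0.   ]
9 t [-10.   2.  21.] w [-0.     0.078  0.   ]
10 t [-11.   3.  21.] w [-0.     0.078  0.   ]
ends [0.47691092 0.14609471 0.23301751] [[-0.0, 1.0, -0.0], [0.711, 0.001, 0.704], [0.704, 0.0, -0.711]]
```

Request:
drive_tool:
  steps:
    - {"wx":0,"wy":0.078,"wz":0,"tx":5,"ty":3,"tz":23,"claw":1}
    - {"wx":0,"wy":0.078,"wz":0,"tx":3,"ty":2,"tz":23,"claw":1}
    - {"wx":0,"wy":0.078,"wz":0,"tx":1,"ty":3,"tz":24,"claw":1}
    - {"wx":0,"wy":0.078,"wz":0,"tx":-1,"ty":3,"tz":23,"claw":1}
    - {"wx":0,"wy":0.078,"wz":0,"tx":-3,"ty":3,"tz":23,"claw":1}

```text
time_s: 2.65
eef_pos: [0.4636, 0.1236, 0.3475]
ee_rot: [[-0.004, 1.0, -0.0], [0.924, 0.003, 0.383], [0.383, 0.001, -0.924]]
ft_force: [0.1, 0.8, -0.6]
gripper_width: 1.002
grasp_force: 0.0
```

Request:
drive_tool:
  steps:
    - {"wx":0,"wy":0.078,"wz":0,"tx":-4,"ty":2,"tz":23,"claw":1}
    - {"wx":0,"wy":0.078,"wz":0,"tx":-6,"ty":3,"tz":23,"claw":1}
    - {"wx":0,"wy":0.078,"wz":0,"tx":-8,"ty":3,"tz":22,"claw":1}
    - {"wx":0,"wy":0.078,"wz":0,"tx":-10,"ty":2,"tz":21,"claw":1}
    - {"wx":0,"wy":0.08,"wz":0,"tx":-11,"ty":3,"tz":21,"claw":1}

```text
time_s: 3.15
eef_pos: [0.4767, 0.1477, 0.2325]
ee_rot: [[-0.004, 1.0, -0.001], [0.707, 0.003, 0.707], [0.707, 0.002, -0.707]]
ft_force: [-0.6, -0.1, -0.7]
gripper_width: 1.003
grasp_force: 0.0
```

```bash
python3 - <<'E'
from h import *
import json
s=r.get_state();print(s["q"].round(2),s["eef_pos"],s["ee_rot"].round(3))
w=r.camera_params("wrist"); np.savez("w1.npz",K=w["camera_matrix"],R=w["R"],t=w["t"])
cv2.imwrite("pics/wrist1.png",r.grab_frame("wrist")[:,:,::-1])
E
```

```text
[-0.44  0.34  0.69  2.06 -1.02  1.31  0.8 ] [0.47674335 0.14773036 0.23248236] [[-0.004  1.    -0.001]
 [ 0.707  0.003  0.707]
 [ 0.707  0.002 -0.707]]
```

View pics/wrist1.png

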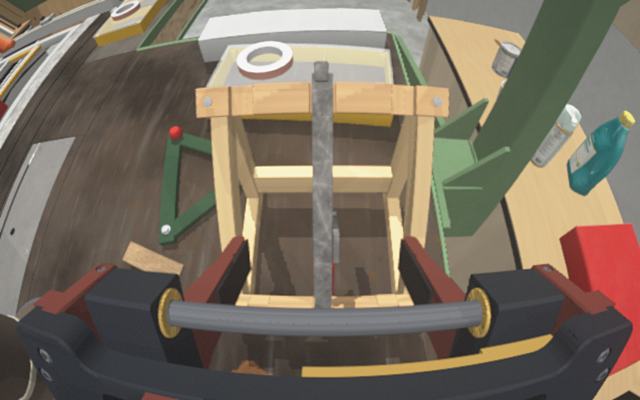

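In the wrist view the bar runs along column ~322 between the fingers. The jaw head is at (321,70), the upper rail screws are at (208,102) and (438,102), and the screw arm bulges on the right at rows 212–262.

```bash
python3 - <<'E'
from h import *
np.set_printoptions(precision=4,suppress=True)
w=np.load("w1.npz");K,R,t=w["K"],w["R"],w["t"]
def wray(px):
    d=(np.array(px,float)-K[:2,2])/K[0,0]; th=np.hypot(*d)
    v=np.r_[np.sin(th)*d/th,np.cos(th)]; return -R.T@t,R.T@v
def plane(px,c): # z-y=c
    o,d=wray(px); k=(c-(o[2]-o[1]))/(d[2]-d[1]); return o+k*d
for p in[(208,102),(438,102)]: print("upper screws",plane(p,-.061))
for p in[(321.5,130),(322,170),(322.5,210),(323,250),(323,300)]:
    print("bar",p,plane(p,-.0635))
for p in[(338,212),(338,262)]: print("arm",p,plane(p,-.068))
print("cam",-R.T@t)
E
python3 - <<'E'
import cv2
a=cv2.imread("pics/wrist1.png")[50:310,230:430]
cv2.imwrite("pics/c3.png",cv2.resize(a,None,fx=2.3,fy=2.3,interpolation=cv2.INTER_CUBIC))
E
```

```text
upper screws [0.3747 0.2866 0.2256]
upper screws [0.5773 0.287  0.226 ]
bar (321.5, 130) [0.475  0.2681 0.2046]
bar (322, 170) [0.4755 0.2433 0.1798]
bar (322.5, 210) [0.476  0.2174 0.1539]
bar (323, 250) [0.4765 0.1894 0.1259]
bar (323, 300) [0.4766 0.149  0.0855]
arm (338, 212) [0.4902 0.2177 0.1497]
arm (338, 262) [0.4912 0.1815 0.1135]
cam [0.4774 0.0876 0.4019]
```

View pics/c3.png

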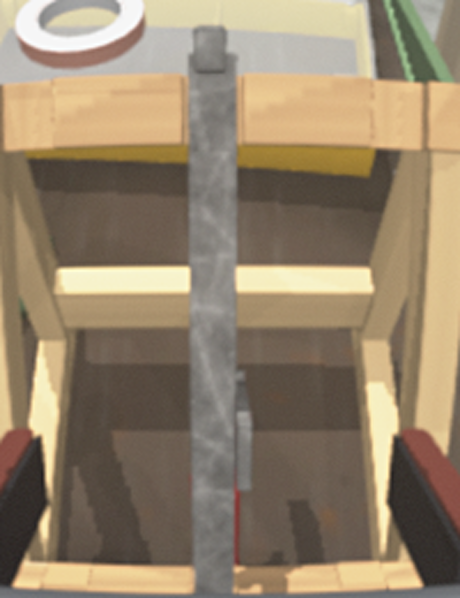

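The screws agree with the earlier triangulation to within 1.5 mm and the bar is at x≈0.476. The remaining approach is 127 mm along tool z.

Request:
drive_tool:
  steps:
    - {"wx":0,"wy":0,"wz":0,"tx":1,"ty":0,"tz":30,"claw":1}
    - {"wx":0,"wy":0,"wz":0,"tx":0,"ty":0,"tz":30,"claw":1}
    - {"wx":0,"wy":0,"wz":0,"tx":0,"ty":0,"tz":30,"claw":1}
    - {"wx":0,"wy":0,"wz":0,"tx":0,"ty":0,"tz":25,"claw":1}
    - {"wx":0,"wy":0,"wz":0,"tx":0,"ty":0,"tz":12,"claw":1}

```text
time_s: 3.7
eef_pos: [0.4756, 0.2343, 0.1473]
ee_rot: [[-0.003, 1.0, -0.005], [0.71, 0.005, 0.704], [0.704, -0.001, -0.71]]
ft_force: [0.6, 0.5, 0.1]
gripper_width: 1.002
grasp_force: 0.0
```

Request:
drive_tool:
  steps:
    - {"wx":0,"wy":0,"wz":0,"tx":0,"ty":0.5,"tz":3,"claw":1}
    - {"wx":0,"wy":0,"wz":0,"tx":0,"ty":0,"tz":0,"claw":1}

```text
time_s: 3.9
eef_pos: [0.4769, 0.2347, 0.1456]
ee_rot: [[-0.002, 1.0, -0.003], [0.711, 0.004, 0.704], [0.704, -0.001, -0.711]]
ft_force: [0.9, 0.2, -0.1]
gripper_width: 1.0
grasp_force: 0.0
```

Request:
drive_tool:
  steps:
    - {"wx":0,"wy":0,"wz":0,"tx":0,"ty":0,"tz":0,"claw":-1}
    - {"wx":0,"wy":0,"wz":0,"tx":0,"ty":0,"tz":0,"claw":-1}
    - {"wx":0,"wy":0,"wz":0,"tx":0,"ty":0,"tz":0,"claw":-1}
    - {"wx":0,"wy":0,"wz":0,"tx":0,"ty":0,"tz":0,"claw":-1}
    - {"wx":0,"wy":0,"wz":0,"tx":0,"ty":0,"tz":0,"claw":-1}
  newtons: 40

```text
time_s: 4.4
eef_pos: [0.4766, 0.235, 0.1454]
ee_rot: [[-0.002, 1.0, -0.004], [0.71, 0.004, 0.704], [0.704, -0.001, -0.71]]
ft_force: [0.6, 0.1, 0.2]
gripper_width: 0.582
grasp_force: 0.0
```

Request:
drive_tool:
  steps:
    - {"wx":0,"wy":0,"wz":0,"tx":0,"ty":0,"tz":4,"claw":-1}
    - {"wx":0,"wy":0,"wz":0,"tx":0,"ty":0,"tz":0,"claw":-1}
    - {"wx":0,"wy":0,"wz":0,"tx":0,"ty":0,"tz":0,"claw":-1}
    - {"wx":0,"wy":0,"wz":0,"tx":0,"ty":0,"tz":0,"claw":-1}
    - {"wx":0,"wy":0,"wz":0,"tx":0,"ty":0,"tz":0,"claw":-1}

```text
time_s: 4.9
eef_pos: [0.4762, 0.2378, 0.1423]
ee_rot: [[-0.002, 1.0, -0.004], [0.71, 0.005, 0.704], [0.704, -0.002, -0.71]]
ft_force: [-1.6, 0.2, 0.3]
gripper_width: 0.197
grasp_force: 40.0
```

Request:
drive_tool:
  steps:
    - {"wx":0,"wy":0,"wz":0,"tx":0,"ty":0,"tz":0,"claw":-1}
    - {"wx":0,"wy":0,"wz":0,"tx":0,"ty":0,"tz":0,"claw":-1}
    - {"wx":0,"wy":0,"wz":0,"tx":0,"ty":0,"tz":0,"claw":-1}

```text
time_s: 5.2
eef_pos: [0.4762, 0.2377, 0.1423]
ee_rot: [[-0.002, 1.0, -0.004], [0.71, 0.004, 0.704], [0.704, -0.002, -0.71]]
ft_force: [-1.8, -0.8, -0.1]
gripper_width: 0.198
grasp_force: 40.0
```

```bash
python3 -c "
from h import *
print(r.get_state())"
```

```text
{'time_s': 5.2, 'q': array([ 0.08145826,  0.43215183, -0.18524512,  2.10535764, -1.02643369,
        0.8538378 ,  0.71827385]), 'joint_vel': array([ 0.00354574, -0.00025519, -0.00067853, -0.00174927, -0.00029543,
        0.00044359, -0.00052354]), 'tau': array([  0.07974732, -49.23506141,  -2.6857587 , -19.9681896 ,
        -2.49065459,   1.94360845,  -0.06637244]), 'eef_pos': array([0.4762243 , 0.23774757, 0.14225672]), 'ee_rot': array([[-0.00196618,  0.99998868, -0.00433245],
       [ 0.71016885,  0.00444649,  0.70401735],
       [ 0.70402865, -0.00169254, -0.71016955]]), 'ft_force': array([-1.78697077, -0.77373648, -0.05316676]), 'wrist_torque': array([-0.85937888,  0.35383367,  0.36049135]), 'grasp_force': 39.987342953681946, 'gripper_width': 0.19787846808825418}
```

The grip measures 17.4 mm at 40 N and the height is 0.156 m, both as expected. Now I'll slide it up the slope.

Request:
drive_tool:
  steps:
    - {"wx":0,"wy":0,"wz":0,"tx":8,"ty":0,"tz":0,"claw":-1}
    - {"wx":0,"wy":0,"wz":0,"tx":10,"ty":0,"tz":0,"claw":-1}
    - {"wx":0,"wy":0,"wz":0,"tx":10,"ty":0,"tz":0,"claw":-1}
    - {"wx":0,"wy":0,"wz":0,"tx":10,"ty":0,"tz":0,"claw":-1}
    - {"wx":0,"wy":0,"wz":0,"tx":8,"ty":0,"tz":0,"claw":-1}

```text
time_s: 5.7
eef_pos: [0.4765, 0.2714, 0.1758]
ee_rot: [[-0.003, 1.0, -0.004], [0.71, 0.005, 0.704], [0.704, -0.0, -0.71]]
ft_force: [0.9, -1.2, -3.3]
gripper_width: 0.201
grasp_force: 40.0
```

Request:
drive_tool:
  steps:
    - {"wx":0,"wy":0,"wz":0,"tx":0,"ty":0,"tz":-8,"claw":-1}
    - {"wx":0,"wy":0,"wz":0,"tx":0,"ty":0,"tz":-20,"claw":-1}
    - {"wx":0,"wy":0,"wz":0,"tx":0,"ty":0,"tz":-25,"claw":-1}
    - {"wx":0,"wy":0,"wz":0,"tx":0,"ty":0,"tz":-30,"claw":-1}
    - {"wx":0,"wy":0,"wz":0,"tx":0,"ty":0,"tz":-30,"claw":-1}

```text
time_s: 6.2
eef_pos: [0.4764, 0.1897, 0.2558]
ee_rot: [[-0.002, 1.0, -0.004], [0.711, 0.004, 0.704], [0.704, -0.002, -0.711]]
ft_force: [0.4, -0.2, -2.7]
gripper_width: 0.199
grasp_force: 40.0
```

Request:
drive_tool:
  steps:
    - {"wx":0,"wy":0,"wz":0,"tx":0,"ty":0,"tz":-25,"claw":-1}
    - {"wx":0,"wy":0,"wz":0,"tx":0,"ty":0,"tz":-10,"claw":-1}
    - {"wx":0,"wy":0,"wz":0,"tx":0,"ty":0,"tz":0,"claw":-1}

```text
time_s: 6.5
eef_pos: [0.4777, 0.1652, 0.2806]
ee_rot: [[-0.002, 1.0, -0.001], [0.711, 0.002, 0.704], [0.704, 0.001, -0.711]]
ft_force: [0.3, -0.7, -2.2]
gripper_width: 0.195
grasp_force: 40.0
```

```bash
python3 -c "
from h import *
a=np.radians(-10.8); x=np.array([-np.sin(a),np.cos(a),0]); z=np.array([0,0,-1.])
R=np.c_[x,np.cross(z,x),z]
g=np.array([.4985,-.128,.0375]); tcp=g-.0655*x; tcp[2]=.19
print(tcp); plan(tcp,R,15)"
```

```text
[ 0.48622652 -0.19233981  0.19      ]
1 t [-21.   1. -12.] w [-0.005 -0.052  0.012]
2 t [-22.   0. -12.] w [-0.005 -0.052  0.012]
3 t [-22.   1. -10.] w [-0.005 -0.052  0.012]
4 t [-23.   2.  -9.] w [-0.005 -0.052  0.012]
5 t [-23.   2.  -8.] w [-0.005 -0.052  0.012]
6 t [-24.   2.  -6.] w [-0.005 -0.052  0.012]
7 t [-24.   2.  -6.] w [-0.005 -0.052  0.012]
8 t [-24.   3.  -4.] w [-0.005 -0.052  0.012]
9 t [-24.   3.  -3.] w [-0.005 -0.052  0.012]
10 t [-25.   3.  -1.] w [-0.005 -0.052  0.012]
11 t [-24.   4.  -0.] w [-0.005 -0.052  0.012]
12 t [-24.   4.   1.] w [-0.005 -0.052  0.012]
13 t [-24.   4.   2.] w [-0.005 -0.052  0.012]
14 t [-24.   5.   3.] w [-0.005 -0.052  0.012]
15 t [-24.   4.   5.] w [-0.005 -0.052  0.012]
ends [ 0.48579343 -0.19240817  0.19029296] [[0.187, 0.982, 0.001], [0.982, -0.187, -0.002], [-0.002, 0.002, -1.0]]
```

Request:
drive_tool:
  steps:
    - {"wx":-0.005,"wy":-0.052,"wz":0.012,"tx":-21,"ty":1,"tz":-12,"claw":-1}
    - {"wx":-0.005,"wy":-0.052,"wz":0.012,"tx":-22,"ty":0,"tz":-12,"claw":-1}
    - {"wx":-0.005,"wy":-0.052,"wz":0.012,"tx":-22,"ty":1,"tz":-10,"claw":-1}
    - {"wx":-0.005,"wy":-0.052,"wz":0.012,"tx":-23,"ty":2,"tz":-9,"claw":-1}
    - {"wx":-0.005,"wy":-0.052,"wz":0.012,"tx":-23,"ty":2,"tz":-8,"claw":-1}

```text
time_s: 7.0
eef_pos: [0.4796, 0.0478, 0.2486]
ee_rot: [[0.059, 0.998, 0.011], [0.866, -0.057, 0.496], [0.496, -0.02, -0.868]]
ft_force: [0.5, -1.0, -2.0]
gripper_width: 0.2
grasp_force: 40.0
```

Request:
drive_tool:
  steps:
    - {"wx":-0.005,"wy":-0.052,"wz":0.012,"tx":-24,"ty":2,"tz":-6,"claw":-1}
    - {"wx":-0.005,"wy":-0.052,"wz":0.012,"tx":-24,"ty":2,"tz":-6,"claw":-1}
    - {"wx":-0.005,"wy":-0.052,"wz":0.012,"tx":-24,"ty":3,"tz":-4,"claw":-1}
    - {"wx":-0.005,"wy":-0.052,"wz":0.012,"tx":-24,"ty":3,"tz":-3,"claw":-1}
    - {"wx":-0.005,"wy":-0.052,"wz":0.012,"tx":-25,"ty":3,"tz":-1,"claw":-1}

```text
time_s: 7.5
eef_pos: [0.4822, -0.0716, 0.2177]
ee_rot: [[0.122, 0.992, 0.013], [0.959, -0.121, 0.256], [0.255, -0.019, -0.967]]
ft_force: [0.6, 0.2, -3.0]
gripper_width: 0.2
grasp_force: 40.0
```

Request:
drive_tool:
  steps:
    - {"wx":-0.005,"wy":-0.052,"wz":0.012,"tx":-24,"ty":4,"tz":0,"claw":-1}
    - {"wx":-0.005,"wy":-0.052,"wz":0.012,"tx":-24,"ty":4,"tz":1,"claw":-1}
    - {"wx":-0.005,"wy":-0.052,"wz":0.012,"tx":-24,"ty":4,"tz":2,"claw":-1}
    - {"wx":-0.005,"wy":-0.052,"wz":0.012,"tx":-24,"ty":5,"tz":3,"claw":-1}
    - {"wx":-0.005,"wy":-0.052,"wz":0.012,"tx":-24,"ty":4,"tz":5,"claw":-1}

```text
time_s: 8.0
eef_pos: [0.4856, -0.1903, 0.1879]
ee_rot: [[0.183, 0.983, -0.002], [0.983, -0.183, -0.002], [-0.002, -0.002, -1.0]]
ft_force: [0.0, -0.0, -2.6]
gripper_width: 0.199
grasp_force: 40.0
```

```bash
python3 - <<'E'
from h import *
s=r.get_state();print(s["q"].round(2),s["eef_pos"],s["ee_rot"].round(3))
w=r.camera_params("wrist"); np.savez("w2.npz",K=w["camera_matrix"],R=w["R"],t=w["t"])
f=r.grab_frame("wrist")[:,:,::-1]; cv2.imwrite("pics/wrist2.png",f)
cv2.imwrite("pics/c4.png",cv2.resize(f[0:300,150:500],None,fx=2,fy=2,interpolation=cv2.INTER_CUBIC))
E
```

```text
[ 0.14  0.27  0.17  1.9  -0.05  0.98  0.15] [ 0.48556834 -0.1902594   0.18794266] [[ 0.183  0.983 -0.002]
 [ 0.983 -0.183 -0.002]
 [-0.002 -0.002 -1.   ]]
```

View pics/c4.png

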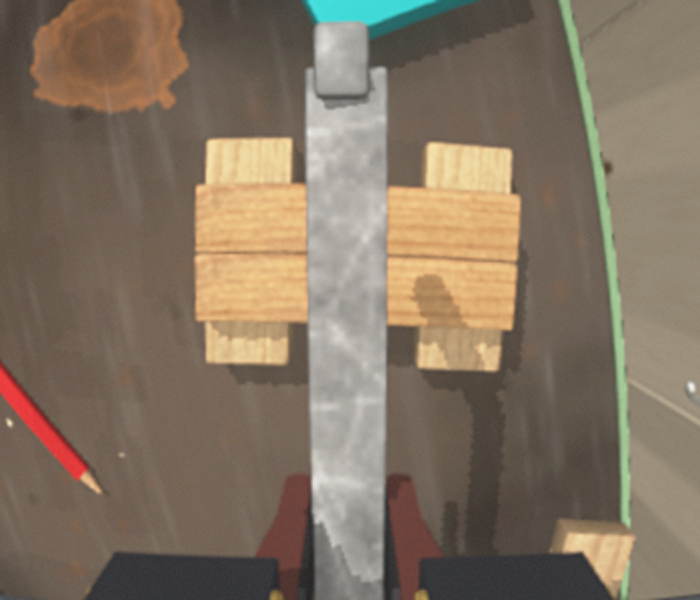

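The overhead view shows the panel at crop corners (196,185), (521,196), (513,329) and (196,319), with the joint from (196,253) to (518,263). The bar crosses it squarely and ends at (346,70). I'll measure both.

```bash
cat >> h.py <<'E'
def wsolve(f):
    w=np.load(f);K,R,t=w["K"],w["R"],w["t"]
    def onz(px,z):
        d=(np.array(px,float)-K[:2,2])/K[0,0]; th=np.hypot(*d)
        v=R.T@np.r_[np.sin(th)*d/th,np.cos(th)]; o=-R.T@t
        return o+v*(z-o[2])/v[2]
    def pr(X):
        c=R@X+t; th=np.arctan2(np.hypot(c[0],c[1]),c[2]); return K[:2,2]+K[0,0]*th*c[:2]/np.hypot(c[0],c[1])
    return onz,pr
E
python3 - <<'E'
from h import *
np.set_printoptions(precision=4,suppress=True)
o,pr=wsolve("w2.npz"); c=lambda u,v:((u+.5)/2-.5+150,(v+.5)/2-.5)
C=np.array([o(c(*p),.047) for p in[(196,185),(521,196),(513,329),(196,319)]])
print(C,C.mean(0)); print([np.linalg.norm(C[i]-C[i-1]) for i in range(4)])
ang=lambda d:np.degrees(np.arctan2(d[1],d[0]))
J=np.array([o(c(*p),.047) for p in[(196,253),(518,263)]]);print("J",J,J.mean(0),ang(J[1]-J[0]),ang(C[1]-C[0]),ang(C[2]-C[3]))
p,R=state(); bar=p-.019*R[:,2]
# bar top-face corner predictions: y (clamp) rel clamp_bar, z +-8.5, outer x -3.5
for y in(118,20):
  for z in(-8.5,8.5):
    X=bar+(R@np.array([y,z,-3.5]))/1000; q=pr(X); print("pred",y,z,(q-[150,0])*2)
for y,z in((110,-6),(128,-6),(128,6)):
    X=bar+(R@np.array([y,z,69.5]))/1000; print("jaw tip pred",y,z,(pr(X)-[150,0])*2)
A=np.array([o(c(*q),bar[2]+.0035) for q in[(306,70),(386,70),(312,480),(386,480)]])
print("bar",A, ang((A[0]+A[1]-A[2]-A[3])),"tool x",ang(R[:,0]))
# scene combined
print("scene/side refs: (.499,-.1244),(.4977,-.1327)")
E
```

```text
[[ 0.4315 -0.0757  0.047 ]
 [ 0.5873 -0.1097  0.047 ]
 [ 0.5733 -0.1754  0.047 ]
 [ 0.4173 -0.1414  0.047 ]] [ 0.5023 -0.1255  0.047 ]
[np.float64(0.06718509903840697), np.float64(0.1595050491117095), np.float64(0.06716329084714937), np.float64(0.15966128489725234)]
J [[ 0.4246 -0.109   0.047 ]
 [ 0.5805 -0.1427  0.047 ]] [ 0.5025 -0.1258  0.047 ] -12.204956217869151 -12.312946174521205 -12.304961754034858
pred 118 -8.5 [307.1598  69.8572]
pred 118 8.5 [383.0036  69.896 ]
pred 20 -8.5 [309.9738 482.473 ]
pred 20 8.5 [378.977  482.6277]
jaw tip pred 110 -6 [328.1571 147.1733]
jaw tip pred 128 -6 [328.3168  96.7757]
jaw tip pred 128 6 [363.7122  96.8156]
bar [[ 0.4981 -0.0754  0.2095]
 [ 0.5157 -0.0787  0.2095]
 [ 0.4809 -0.1709  0.2095]
 [ 0.4988 -0.1742  0.2095]] 79.85788502796427 tool x 79.33072538004413
scene/side refs: (.499,-.1244),(.4977,-.1327)
```

The panel measures 159.6 × 67.2 mm (true 160 × 69), and the bar end falls where predicted, so the clamp has not slipped in the grip. I'll lower it to just above the panel with a 0.03 rad trim.

Request:
drive_tool:
  steps:
    - {"wx":0,"wy":0,"wz":0.031,"tx":0.6,"ty":1.7,"tz":10,"claw":-1}
    - {"wx":0,"wy":0,"wz":0,"tx":0,"ty":0,"tz":20,"claw":-1}
    - {"wx":0,"wy":0,"wz":0,"tx":0,"ty":0,"tz":25,"claw":-1}
    - {"wx":0,"wy":0,"wz":0,"tx":0,"ty":0,"tz":16,"claw":-1}
    - {"wx":0,"wy":0,"wz":0,"tx":0,"ty":0,"tz":0,"claw":-1}

```text
time_s: 8.55
eef_pos: [0.4857, -0.1886, 0.1154]
ee_rot: [[0.215, 0.977, -0.006], [0.977, -0.215, 0.002], [0.001, -0.006, -1.0]]
ft_force: [-0.5, 0.3, -2.8]
gripper_width: 0.198
grasp_force: 40.0
```

```bash
python3 - <<'E'
from h import *
np.set_printoptions(precision=4,suppress=True)
p,R=state(); print(p,R.round(4)); print("throat",p-.019*R[:,2]+R@[.0655,0,.052], np.degrees(np.arctan2(R[1,0],R[0,0])))
w=r.camera_params("wrist"); np.savez("w3.npz",K=w["camera_matrix"],R=w["R"],t=w["t"])
f=r.grab_frame("wrist")[:,:,::-1]; g=r.grab_frame("side")[:,:,::-1]
a=cv2.resize(g[190:310,290:440],None,fx=3,fy=3,interpolation=cv2.INTER_CUBIC)
b=f[0:300,160:490]
im=np.zeros((360,790,3),np.uint8); im[:360,:450]=a; im[:300,455:785]=b
cv2.imwrite("pics/c5.png",im)
E
```

```text
[ 0.4857 -0.1886  0.1154] [[ 0.2148  0.9766 -0.0057]
 [ 0.9767 -0.2148  0.0022]
 [ 0.001  -0.006  -1.    ]]
throat [ 0.4996 -0.1245  0.0825] 77.59534659847681
```

View pics/c5.png

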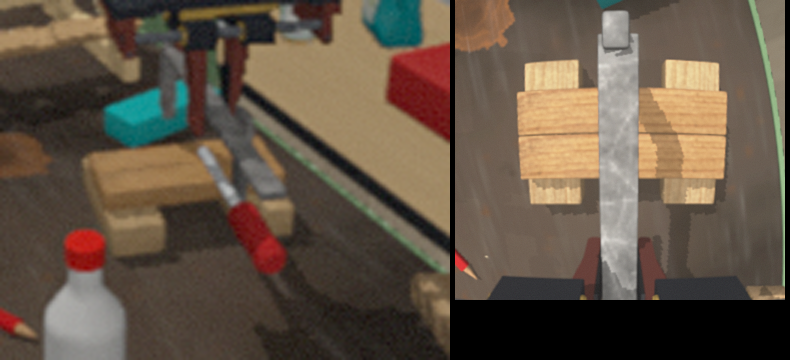

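The side view (left) shows the clamp level above the panel, handle end at (268,257). The wrist view (right) shows the panel corners at (518,93), (727,88), (724,178) and (519,178), with the bar centred on it.

```bash
python3 - <<'E'
from h import *
np.set_printoptions(precision=4,suppress=True)
o,pr=wsolve("w3.npz"); c=lambda u,v:(u-295,v)
C=np.array([o(c(*p),.047) for p in[(518,93),(727,88),(724,178),(519,178)]]);print(C.mean(0),[np.linalg.norm(C[i]-C[i-1]) for i in range(4)])
J=np.array([o(c(*p),.047) for p in[(519,136),(725,134)]]);print(J.mean(0),np.degrees(np.arctan2(*(J[1]-J[0])[1::-1])))
p,R=state(); bar=p-.019*R[:,2]
T=lambda x,y,z:bar+R@np.array([y,z,x])/1000
print("handle end pred side crop",(proj("side",T(52,-138,.5))-[290,190])*3)
print("tail end pred",(proj("side",T(-3.5,-132,0))-[290,190])*3)
print("bar end pred",pr(T(-3.5,118,-8.5))+[295,0],pr(T(-3.5,118,8.5))+[295,0])
E
```

```text
[ 0.5024 -0.1249  0.047 ] [np.float64(0.0663315289569874), np.float64(0.15839624874638028), np.float64(0.07028637292613604), np.float64(0.1612076833372518)]
[ 0.5023 -0.1253  0.047 ] -11.736774365064603
handle end pred side crop [270.227  261.3457]
tail end pred [272.1598 188.4336]
bar end pred [601.8724  28.9232] [640.7978  28.987 ]
```

```bash
python3 - <<'E'
from h import *
np.set_printoptions(precision=4,suppress=True)
p,R=state(); print(p,R)
w=np.load("w3.npz");print(R.T@(-w["R"].T@w["t"]-p), (w["R"]@R))
w=np.load("w2.npz");print(w["R"]@R)
w=r.camera_params("wrist");print(R.T@(-w["R"].T@w["t"]-p), w["R"]@R)
E
```

```text
[ 0.4873 -0.1899  0.118 ] [[ 0.215   0.9766 -0.0016]
 [ 0.9766 -0.215   0.0003]
 [-0.0001 -0.0017 -1.    ]]
[ 0.0781 -0.0004 -0.1595] [[ 0.0001  1.      0.0044]
 [-0.9593  0.0014 -0.2824]
 [-0.2824 -0.0042  0.9593]]
[[ 0.0326  0.9995  0.0005]
 [-0.9579  0.0314 -0.2852]
 [-0.2851  0.0089  0.9585]]
[ 0.0774  0.0008 -0.162 ] [[-0.      1.      0.0001]
 [-0.959  -0.     -0.2834]
 [-0.2834 -0.0001  0.959 ]]
```

Throat is at (0.5014, −0.1259) and the glue line at (0.5024, −0.1255), so they are aligned. I'll descend 47.5 mm.

Request:
drive_tool:
  steps:
    - {"wx":0,"wy":0,"wz":0,"tx":0,"ty":1,"tz":10,"claw":-1}
    - {"wx":0,"wy":0,"wz":0,"tx":0,"ty":0,"tz":10,"claw":-1}
    - {"wx":0,"wy":0,"wz":0,"tx":0,"ty":0,"tz":10,"claw":-1}
    - {"wx":0,"wy":0,"wz":0,"tx":0,"ty":0,"tz":10,"claw":-1}
    - {"wx":0,"wy":0,"wz":0,"tx":0,"ty":0,"tz":7.5,"claw":-1}

```text
time_s: 9.15
eef_pos: [0.488, -0.1913, 0.0697]
ee_rot: [[0.215, 0.977, -0.001], [0.977, -0.215, -0.001], [-0.001, -0.001, -1.0]]
ft_force: [-1.0, 0.3, -3.1]
gripper_width: 0.2
grasp_force: 40.0
```

Request:
drive_tool:
  steps:
    - {"wx":0,"wy":0,"wz":0,"tx":0,"ty":0,"tz":0,"claw":-1}
    - {"wx":0,"wy":0,"wz":0,"tx":0,"ty":0,"tz":0,"claw":-1}
    - {"wx":0,"wy":0,"wz":0,"tx":0,"ty":0,"tz":0,"claw":-1}

```text
time_s: 9.45
eef_pos: [0.4887, -0.1915, 0.0712]
ee_rot: [[0.215, 0.977, 0.0], [0.977, -0.215, -0.002], [-0.001, 0.0, -1.0]]
ft_force: [0.6, -0.2, -3.1]
gripper_width: 0.2
grasp_force: 40.0
```

```bash
python3 - <<'E'
from h import *
np.set_printoptions(precision=4,suppress=True)
s=r.get_state();p,R=s["eef_pos"],s["ee_rot"]; print(s["ft_force"],s["joint_vel"])
print("throat",p-.019*R[:,2]+R@[.0655,0,.052],R)
w=r.camera_params("wrist"); np.savez("w4.npz",K=w["camera_matrix"],R=w["R"],t=w["t"])
f=r.grab_frame("wrist")[:,:,::-1]; g=r.grab_frame("side")[:,:,::-1]
im=np.zeros((360,790,3),np.uint8); im[:360,:450]=cv2.resize(g[190:310,290:440],None,fx=3,fy=3,interpolation=cv2.INTER_CUBIC); im[:300,455:785]=f[0:300,160:490]
cv2.imwrite("pics/c6.png",im)
bar=p-.019*R[:,2]
T=lambda x,y,z:bar+R@np.array([y,z,x])/1000
print("handle end pred",(proj("side",T(52,-138,.5))-[290,190])*3)
print("screw tip pred",(proj("side",T(52,21,.5))-[290,190])*3)
print("tail end pred",(proj("side",T(0,-132,0))-[290,190])*3)
E
```

```text
[ 0.5785 -0.1806 -3.1348] [ 0.0002 -0.0067 -0.0001  0.0012  0.0023 -0.0012 -0.0029]
throat [ 0.5028 -0.1276  0.0381] [[ 0.2152  0.9766  0.0001]
 [ 0.9766 -0.2152 -0.0015]
 [-0.0015  0.0004 -1.    ]]
handle end pred [268.6212 316.5518]
screw tip pred [201.1298 199.2181]
tail end pred [269.9312 250.7645]
```

View pics/c6.png

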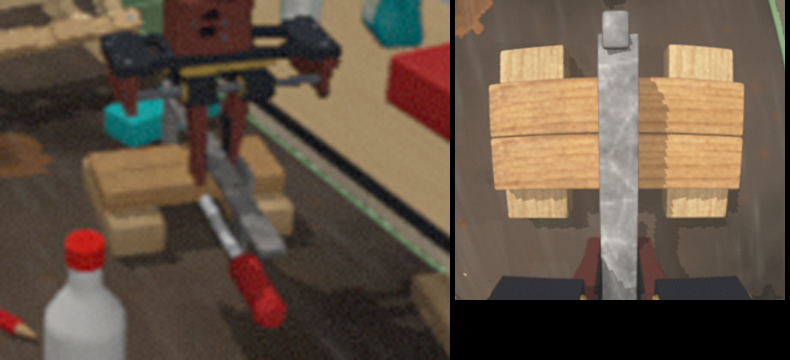

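Handle and tail lie where predicted, the only load is the 3.1 N weight, and the panel is undisturbed. I'll trim 2 mm across, settle and check.

Request:
drive_tool:
  steps:
    - {"wx":0,"wy":0,"wz":0,"tx":1.5,"ty":0,"tz":0.5,"claw":-1}
    - {"wx":0,"wy":0,"wz":0,"tx":0,"ty":0,"tz":0,"claw":-1}
    - {"wx":0,"wy":0,"wz":0,"tx":0,"ty":0,"tz":0,"claw":-1}
    - {"wx":0,"wy":0,"wz":0,"tx":0,"ty":0,"tz":0,"claw":-1}
    - {"wx":0,"wy":0,"wz":0,"tx":0,"ty":0,"tz":0,"claw":-1}

```text
time_s: 10.05
eef_pos: [0.4887, -0.1899, 0.0704]
ee_rot: [[0.215, 0.977, -0.0], [0.977, -0.215, -0.001], [-0.001, -0.0, -1.0]]
ft_force: [0.6, -0.5, -2.3]
gripper_width: 0.202
grasp_force: 40.0
```

```bash
python3 - <<'E'
from h import *
np.set_printoptions(precision=4,suppress=True)
o,pr=wsolve("w4.npz")
C=np.array([o((u-295,v),.047) for u,v in[(490,83),(744,79),(741,188),(491,187)]]);print("panel",C.mean(0),[np.linalg.norm(C[i]-C[i-1]) for i in range(4)])
J=np.array([o((u-295,v),.047) for u,v in[(491,137),(742,134)]]);print(J.mean(0),np.degrees(np.arctan2(*(J[1]-J[0])[1::-1])))
s=r.get_state();p,R=s["eef_pos"],s["ee_rot"]
print("throat",p-.019*R[:,2]+R@[.0655,0,.052],s["ft_force"],abs(s["joint_vel"]).max(),s["grasp_force"])
E
```

```text
panel [ 0.5025 -0.1243  0.047 ] [np.float64(0.06716387547875409), np.float64(0.15813420569925923), np.float64(0.07014812732206022), np.float64(0.16309423751058993)]
[ 0.5024 -0.1248  0.047 ] -11.818426439489064
throat [ 0.5028 -0.126   0.0373] [ 0.6212 -0.5147 -2.2781] 0.0024988901477464237 39.98330354690552
```

The throat is within about 1.5 mm of the glue line, square to it and steady, so I'm handing in.

```bash
python3 -c "
from cell import r
print(r.sign_off())"
```

```text
the job is handed in; nothing more can be done
None
```

The clamp is out of the rack and held by the gripper alone, square across the joint with its jaws down. By my measurements the throat is about 1.5 mm off the glue line across and within 1 mm in height. I handed the job in at about 10 s, and no verdict came back.

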